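Refill the sloping magazine of the laundry dosing station

TASK

Load the three full detergent capsules from the drip tray into the sloping magazine of the dosing station, one by one, each foot first into the pocket marked with the colour of its cap. The seats inside the pockets are stiff: press each capsule down firmly until its collar stops flat against the face, then let go. Leave the grey spent capsule, the clear mug, the sponge and the brush where they are, and do not tip a capsule over on the way.

Things in the scene. Friction and masses are not known exactly. Their poses are not given: they have to be found in the camera images.
- capsule_blue: Full detergent capsule, blue cap and collar, white body, round about z, 45 mm tall, 56 to 112 g, upright on the drip tray at the start. From the foot up: body diameter 32 mm, 20 mm tall, foot edge bevelled 3 mm; collar diameter 42 mm, from 20 to 24 mm; cap to grip, diameter 34 mm, from 24 to 45 mm. Origin: centre of the foot; z up through the cap.
- capsule_yellow: Full detergent capsule, yellow cap and collar, white body, round about z, 45 mm tall, 56 to 112 g, upright on the drip tray at the start. From the foot up: body diameter 32 mm, 20 mm tall, foot edge bevelled 3 mm; collar diameter 42 mm, from 20 to 24 mm; cap to grip, diameter 34 mm, from 24 to 45 mm. Origin: centre of the foot; z up through the cap.
- capsule_magenta: Full detergent capsule, magenta cap and collar, white body, round about z, 45 mm tall, 56 to 112 g, upright on the drip tray at the start. From the foot up: body diameter 32 mm, 20 mm tall, foot edge bevelled 3 mm; collar diameter 42 mm, from 20 to 24 mm; cap to grip, diameter 34 mm, from 24 to 45 mm. Origin: centre of the foot; z up through the cap.
- spent: A used capsule, all grey, same shape and size as the full ones, standing among them. To be left standing where it is; origin at the centre of its foot.
- drip_tray: Fixed low steel tray, 270 x 270 mm, floor 5 mm above the work surface, rim 10 mm high, 4 mm thick. The four capsules stand on it, their foot 5 mm above the work surface. Origin: centre of its underside; x and y along its sides.
- magazine: Fixed white plate, 90 (x) x 230 (y) x 36 mm (z), three round pockets in a row along y, 70 mm apart. Its face leans 30 degrees: its z axis (the face's normal) tilts from vertical towards its own -x, the low edge, on the robot's side; capsule and tool must lean with it. Collar against the face = fully home, a hard stop. Origin: centre of its underside.
- station: The dosing station that carries the magazine; fixed, upright. Origin on the work surface, 45 mm below the magazine's origin; x away from the robot's side. A white housing 250 mm wide (y) and 98 mm high stands behind the magazine, 65 to 115 mm along x.
- pocket_blue (a point): Centre of the mouth of the pocket with blue strips, on the face; z out of the pocket. Bore 34.5 mm wide, bevel 1.5 mm. In it a stiff seat that stays where pushed: its top starts 6 to 12 mm below the face (not measured, each differs), yields at about 7 N and goes down with the capsule, so a merely dropped capsule stands proud on it.
- home_blue (a point): On the axis of the blue pocket, 20 mm below its mouth: where the centre of the blue capsule's foot is when it is fully home. Axes as the pocket's.
- pocket_yellow (a point): Centre of the mouth of the pocket with yellow strips, on the face; z out of the pocket. Bore 34.5 mm wide, bevel 1.5 mm. In it a stiff seat that stays where pushed: its top starts 6 to 12 mm below the face (not measured, each differs), yields at about 7 N and goes down with the capsule, so a merely dropped capsule stands proud on it.
- home_yellow (a point): On the axis of the yellow pocket, 20 mm below its mouth: where the centre of the yellow capsule's foot is when it is fully home. Axes as the pocket's.
- pocket_magenta (a point): Centre of the mouth of the pocket with magenta strips, on the face; z out of the pocket. Bore 34.5 mm wide, bevel 1.5 mm. In it a stiff seat that stays where pushed: its top starts 6 to 12 mm below the face (not measured, each differs), yields at about 7 N and goes down with the capsule, so a merely dropped capsule stands proud on it.
- home_magenta (a point): On the axis of the magenta pocket, 20 mm below its mouth: where the centre of the magenta capsule's foot is when it is fully home. Axes as the pocket's.
- scoop: Clear measuring mug, 70 mm across, 55 mm tall. Loose bystander, to be left alone; origin at the centre of its underside.
- sponge: Yellow sponge block, 100 x 65 x 30 mm. Loose bystander, to be left alone; origin at the centre of its underside.
- scrub: Magenta-handled brush lying on the table. Loose bystander, to be left alone; origin at the centre of its underside.
Things that resemble listed ones, but are neither listed nor needed, are in the scene too. What is meant by the capsule_magenta is not black, and is the smaller of those in its own colour.

How it is judged:
At the end, for the whole second after the job is handed in: Each of the blue, yellow and magenta capsules is fully home in the pocket of its colour (centre of its foot within 3.5 mm of the pocket's home point, axis within 4 degrees of the pocket's), released and at rest; the spent capsule still stands upright within 30 mm of where it was (distance between capsule_blue and home_blue below 0.0035 m and angle between the z axis of capsule_blue and the z axis of home_blue, either way round below 0.07 rad and linear speed of each of capsule_blue, capsule_yellow, capsule_magenta below 0.01 m/s and distance between capsule_yellow and home_yellow below 0.0035 m and angle between the z axis of capsule_yellow and the z axis of home_yellow, either way round below 0.07 rad and distance between capsule_magenta and home_magenta below 0.0035 m and angle between the z axis of capsule_magenta and the z axis of home_magenta, either way round below 0.07 rad and distance of spent from where it was at the start of the episode below 0.03 m and angle between spent's own z axis and vertical below 0.2 rad); the robot touches nothing.
It fails at once if the spent capsule or another bystander is pushed away (3 cm or more) or knocked over (distance of any of scoop, sponge, scrub, spent from where it was at the start of the episode above 0.03 m or angle between any of scoop, spent's own z axis and vertical above 0.4 rad).
It fails at once if a full capsule is dropped or knocked over on the way (lies on its side) (angle between any of capsule_blue, capsule_yellow, capsule_magenta's own z axis and vertical above 1 rad).
It also fails if it takes over 72 s, if anything falls off the work surface, if the arm or the gripper's body presses on something with over 40 N, if the wrist force passes 120 N, or if a joint passes its speed limit or range.

ROBOT

A 6-joint arm with a two-finger parallel gripper is mounted at the origin on the work surface. World frame = base frame: x ahead of the robot, y to its left, z up, the work surface at z = 0. Lengths are in m, angles in rad, forces in N, time in s.
With the tool pointing down it reaches from about 0.375 to 0.75 m from the base axis. Payload 9 kg.
Tool frame: the origin (TCP) lies between the finger pads; the fingertips stand arm.tip_extent ahead of it and the grasp point (between the pads) is the TCP (arm.tip_extent is the distance from the TCP to the fingertips, in m); z points along the fingers, y is the line along which they close (so a half turn about z gives the same grasp; the last joint's range is limited). The gripper opens to 85 mm and grips with 20 to 120 N. Pads are 22 mm wide; open, the fingers measure 114 mm over their backs; the gripper's body (76 mm by 85 mm) begins 54 mm behind the grasp point. The pads swing forward as they close: fully open they stand 13 mm farther back than shut.
Start: joints at [-0.218, 0.104, 0.097, 1.564, 0, 1.353], TCP at [0.6, 0, 0.25] pointing down, gripper open.
Joint ranges: [-2.99, 2.99], [-0.84, 1.86], [-1.1, 1.16], [-1.84, 2.11], [-1.51, 1.56], [-3.14, 3.14]. Speed limits (rad/s): [2.22, 2.22, 2.57, 3.14, 3.14, 3.14].

INTERFACE

Orientations are given as a unit quaternion [w, x, y, z].
In Python, from workcell import arm gives the robot as it stands.
- The arm moves only by the tool servo_tool, never from a script. Its argument "moves" is text: rows parted by semicolons, each of 7 numbers parted by spaces: the shift along the tool's x, y, z in mm, then the turn, a rotation vector about the tool's x, y, z in degrees, then the finger opening in mm, from 0 to 85.4. In form: x y z wx wy wz hand; .... A call has 1 to 12 rows; each row shifts and turns the commanded pose from where the row before left it, along the tool's axes as they then stand; what a row does not reach is not made up. A row lasts 1/8 s, in which the tool goes at most 62.5 mm and 10.7 degrees, less where a joint would pass 70% of its speed; a pose out of reach is approached as far as the arm can. A call is refused whole if a number of a shift passes 62.5 or a number of a turn 10.7, either way. A call with a gripper value outside its range is refused whole. The fingers move at their own pace and stop on an object; the grip force is fixed at half the most. Time passes only in rows, so rows that do not move let the fingers close. It gives the time, the measured TCP pose, the force, the opening and the grip force at its end, in the units of the state.
- arm.read_state(): the state, without advancing time (a new reading comes with each control period).
- arm.capture(name): name is "scene" or "side" or "wrist"; returns the picture (400x640x3 uint8, red, green, blue); there is no depth.
- arm.get_calibration(name): a dict with "fx", "fy", "cx", "cy" (pixels), "distortion" ([k1, k2, p1, p2, k3] as OpenCV has them; the pictures are not rectified), "origin" and "attitude" of the camera in the world. Camera axes: x right, y up, looking along -z (the intrinsics and any distortion apply to the point x, -y, -z); pixel columns grow to the right and rows downward; lengths in m; the calibration is good to about 2 mm. A picture is of the moment at which its call begins: read the wrist's pose just before it. get_calibration takes no time and is no camera call; for the wrist camera it gives the pose at the moment of the call.
- arm.close_job(): hands the job in; it is judged then, once.
The state is a dict: "time_s": time; "joint_positions": joint angles; "joint_velocities": joint speeds; "joint_torque": joint torques, N m; "tool_pos": TCP position; "ee_rot": TCP orientation; "contact_force": force on the tool from outside, world axes, zero at the start; "wrist_torque": the same for the moment, N m; "gripper_width": finger opening in m; "grasp_force": force on a finger pad.
Only numpy, scipy, OpenCV 4.12 (cv2) and the standard library are available. Lean on these libraries where they do the work, as an engineer would, in place of code of your own. Each camera call takes 0.05 s, during which the arm holds its last target. There are 200 camera calls.

## Working session

There is one attempt and no reset: what is moved stays moved. The work goes in short steps, Python scripts to look and compute and a tool call to move; the robot and the scene stay as the last step left them, time stands still between calls to the robot, and variables do not carry over. Pictures are saved under pics/ and viewed, at most 10 in all, crops included, and the job is handed in when it is done.

Besides the shell and the picture viewer there is one more tool, called after "Emit:" by a JSON object that holds its "name" and its "arguments", one argument or row to a line. servo_tool: Moves the arm, as the interface text tells. Its arguments: {"type":"object","properties":{"moves":{"type":"string"}},"required":["moves"]}

```bash
mkdir -p pics; cat > h.py <<'E'
import numpy as np, cv2
from workcell import arm
from scipy.spatial.transform import Rotation as R
def rot(q): q=np.array(q,float); return q if q.shape==(3,3) else R.from_quat(q[[1,2,3,0]]).as_matrix()
def ray(c,uv):
    K=np.array([[c['fx'],0,c['cx']],[0,c['fy'],c['cy']],[0,0,1.]])
    p=cv2.undistortPoints(np.array([[uv]],float),K,np.array(c['distortion'],float))[0,0]
    return np.array(c['origin'],float), rot(c['attitude'])@np.array([p[0],-p[1],-1])
def onz(c,uv,z):
    o,d=ray(c,uv); return o+d*(z-o[2])/d[2]
def proj(c,P):
    K=np.array([[c['fx'],0,c['cx']],[0,c['fy'],c['cy']],[0,0,1.]])
    p=(np.array(P,float).reshape(-1,3)-np.array(c['origin']))@rot(c['attitude'])*[1,-1,-1]
    return cv2.projectPoints(p,np.zeros(3),np.zeros(3),K,np.array(c['distortion'],float))[0][:,0]
def cap(n,f):
    c=arm.get_calibration(n); im=arm.capture(n); cv2.imwrite('pics/'+f,im[:,:,::-1]); return c,im
E
python3 - <<'E'
from h import *
import pickle
D={}
for n in ('scene','side','wrist'):
    D[n]=cap(n,n+'0.png'); print(n,{k:np.round(v,3).tolist() for k,v in D[n][0].items()})
pickle.dump(D,open('d0.pkl','wb'))
print(arm.tip_extent,arm.read_state())
a=np.vstack([D['scene'][1],D['side'][1]]); cv2.imwrite('pics/both.png',cv2.resize(a,(480,600))[:,:,::-1])
E
```

```text
scene {'fx': 413.91, 'fy': 413.91, 'cx': 318.977, 'cy': 194.517, 'distortion': [-0.087, 0.0, 0.0, 0.0, 0.0], 'origin': [0.779, -0.652, 0.955], 'attitude': [0.917, 0.309, 0.074, 0.243]}
side {'fx': 449.945, 'fy': 449.945, 'cx': 320.197, 'cy': 198.865, 'distortion': [-0.112, 0.0, 0.0, 0.0, 0.0], 'origin': [0.051, 0.977, 0.945], 'attitude': [-0.164, -0.086, 0.429, 0.884]}
wrist {'fx': 303.576, 'fy': 303.576, 'cx': 315.496, 'cy': 195.744, 'distortion': [-0.018, 0.0, 0.0, 0.0, 0.0], 'origin': [0.601, 0.085, 0.373], 'attitude': [0.986, -0.166, -0.0, -0.0]}
0.019 {'time_s': 0.15, 'joint_positions': array([-2.17714629e-01,  1.04540343e-01,  9.66669218e-02,  1.56390294e+00,
        1.66348505e-05,  1.35304410e+00]), 'joint_velocities': array([ 0.00263412, -0.00097304,  0.00314463, -0.00067967,  0.0002855 ,
       -0.00070143]), 'joint_torque': array([ 3.56894714e-03, -5.57353413e+01,  5.04006886e+01,  1.24952567e-02,
       -2.60494489e-04,  1.42527287e-05]), 'tool_pos': array([5.99772846e-01, 5.58526860e-05, 2.49724170e-01]), 'ee_rot': array([-4.17635026e-04,  7.07093405e-01,  7.07119987e-01, -2.56452396e-04]), 'contact_force': array([ 0.20842087, -0.31332112,  0.23272913]), 'wrist_torque': array([-0.03063163, -0.0003469 , -0.01212061]), 'grasp_force': 0.0, 'gripper_width': 0.08563353437661737}
```

View pics/scene0.png

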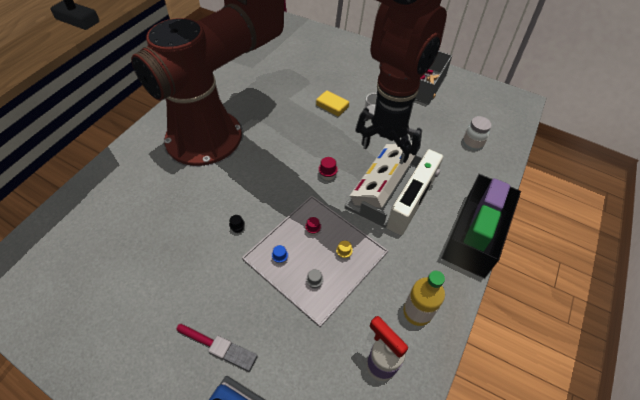

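View pics/wrist0.png

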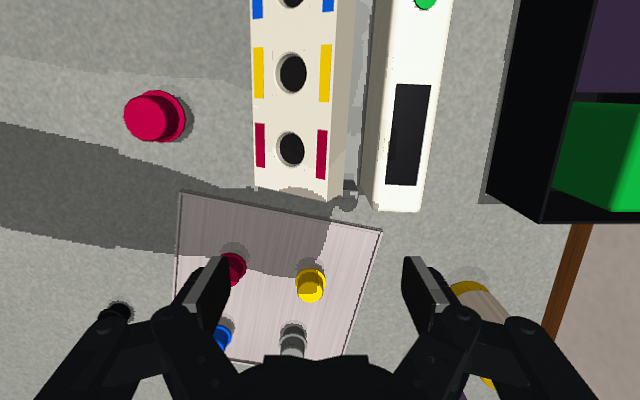

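The magenta-coloured candidates in the scene picture are the small capsule on the tray (314,224), a larger knob on the table (328,167), and a black one (237,223). The one on the tray fits: it is smaller, it isn't black, and it stands on the drip tray. I'll confirm that in an enlarged crop.

```bash
python3 - <<'E'
from h import *
import pickle
D=pickle.load(open('d0.pkl','rb'))
im=D['scene'][1]; cr=im[138:288,238:438]; cv2.imwrite('pics/sc.png',cv2.resize(cr,(800,600),interpolation=cv2.INTER_CUBIC)[:,:,::-1])
print(proj(D['side'][0],[[.45,-.1,0.02],[.55,-.2,.02],[.65,.05,.07]]))
c=D['scene'][0]
for n,uv,z in [('m',(314,222),.05),('b',(280,252),.05),('y',(344,246),.05),('g',(315,276),.05)]: print(n,onz(c,uv,z).round(3))
c=D['wrist'][0]
for n,uv in [('pm',(291,149)),('py',(292,73))]: print(n,onz(c,uv,.083).round(4))
E
```

```text
[[329.31515804 204.60209653]
 [312.52210035 181.55930616]
 [252.03514152 206.21771219]]
m [ 0.489 -0.135  0.05 ]
b [ 0.46  -0.255  0.05 ]
y [ 0.59 -0.16  0.05]
g [ 0.568 -0.268  0.05 ]
pm [0.5771 0.0319 0.083 ]
py [0.5798 0.0999 0.083 ]
```

View pics/sc.png

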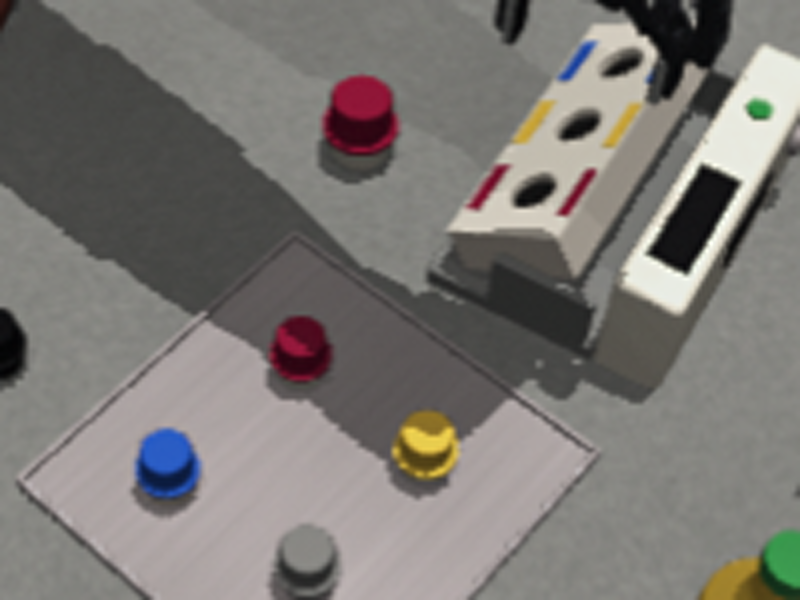

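View pics/side0.png

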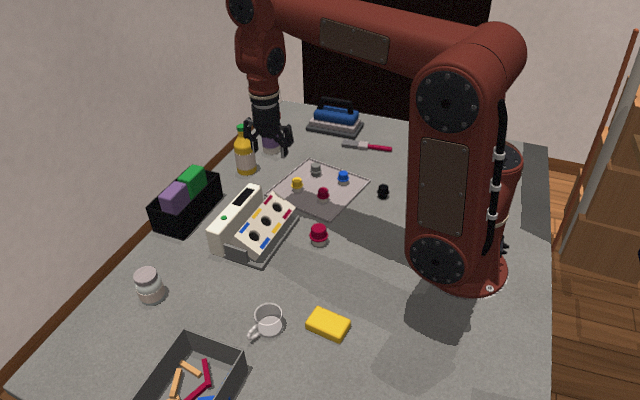

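The crop confirms it. The tray's magenta capsule (scene ≈313,222) is the same size as the blue, yellow and grey ones and smaller than the table knob (328,167), so it is the right one. Next I'll view the pockets from above with the wrist camera.

Emit:
{"name": "servo_tool", "arguments": {
  "moves": "57 0 25 0 0 0 85; 57 0 25 0 0 0 85; 0 0 0 0 0 0 85; 0 0 0 0 0 0 85"
}}

```text
time_s: 0.65
tool_pos: [0.5999, 0.114, 0.2003]
ee_rot: [0.0, 0.707, 0.707, -0.0]
contact_force: [1.0, -0.2, 0.4]
gripper_width: 0.0854
grasp_force: 0.0
```

```bash
python3 - <<'E'
from h import *
import pickle
c,im=cap('wrist','w1.png'); pickle.dump((c,im),open('d1.pkl','wb'))
s=arm.read_state(); print(s['tool_pos'],s['ee_rot'],c['origin'],c['attitude'])
print(proj(c,[[.577,.032,.076],[.58,.1,.076],[.582,.168,.076]]))
cr=im[0:300,180:480]; cv2.imwrite('pics/w1c.png',cv2.resize(cr,(600,600),interpolation=cv2.INTER_CUBIC)[:,:,::-1])
E
```

```text
[0.60029012 0.11335882 0.20074795] [3.38778112e-04 7.07253223e-01 7.06960222e-01 9.26959603e-05] [0.60068168 0.19901096 0.32361051] [ 9.86032839e-01 -1.66549988e-01 -5.56178985e-04  1.81249340e-04]
[[290.26361936 275.98683405]
 [291.57566067 209.63197909]
 [291.93810104 131.06707033]]
```

View pics/w1c.png

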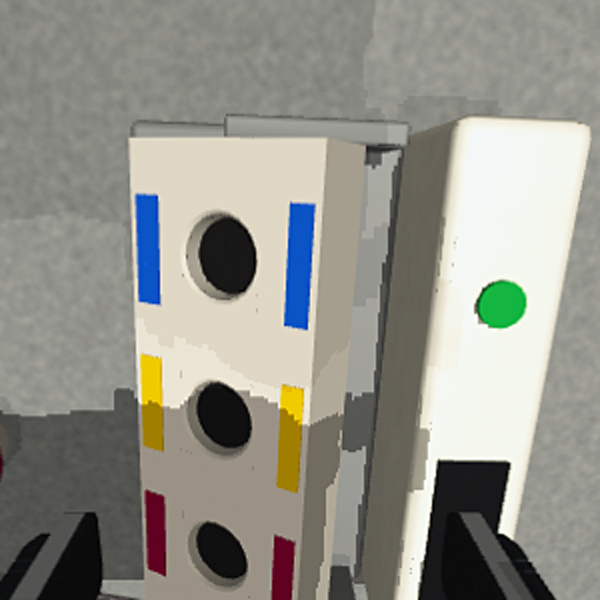

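The crop shows blue, yellow and magenta pockets from top to bottom, with mouths centred near crop (222,254), (220,417) and (218,553) and plate corners at (130,137) and (328,137). I'll fit the station pose to these points.

```bash
cat > mag.py <<'E'
from h import *
import pickle
from scipy.optimize import least_squares
c,im=pickle.load(open('d1.pkl','rb'))
n=np.array([-.5,0,3**.5/2]); e=np.array([3**.5/2,0,.5]); y=np.array([0,1,0])
t=np.linspace(0,2*np.pi,73)
def circ(r): return np.outer(np.cos(t)*r,e)+np.outer(np.sin(t)*r,y)
def place(P,q):
    a=q[2]; return np.array(P)@R.from_euler('z',a).as_matrix().T+[q[0],q[1],.045]
obs={.07:(187,257,209,300),0:(189,252,380,455),-.07:(189,248,519,588)}
def f(q,full=False):
    r=[]
    for dy,o in obs.items():
        p=proj(c,place(circ(q[3])+.036*n+dy*y,q))*2-[360,0]+.5
        r+=[p[:,0].min()-o[0],p[:,0].max()-o[1],p[:,1].min()-o[2],p[:,1].max()-o[3]]
    k=proj(c,place([.036*n+.115*y-.045*e,.036*n+.115*y+.045*e],q))*2-[360,0]+.5
    r+=list((k-[[130,137],[328,137]]).ravel())
    return np.array(r)
s=least_squares(f,[.6,.1,0,.0175],loss='soft_l1')
if __name__=='__main__':
    print(s.x, f(s.x).round(1))
    for k,dy in (('b',.07),('y',0),('m',-.07)): print(k,place(.036*n+dy*y,s.x).round(4))
E
python3 mag.py
```

```text
[ 0.5958657   0.09998193 -0.03360895  0.01732843] [-1.8 -0.3  2.3 -0.5 -2.   0.4  0.4  0.9 -0.2  0.8  2.7 -0.1  0.3 -1.2
  1.2 -2.3]
b [0.5802 0.1705 0.0762]
y [0.5779 0.1006 0.0762]
m [0.5755 0.0306 0.0762]
```

Emit:
{"name": "servo_tool", "arguments": {
  "moves": "-60 -10 0 0 0 0 85; -60 -20 0 0 0 0 85; -60 -20 0 0 0 0 85; -60 -20 0 0 0 0 85; -55 0 0 0 0 0 85; 0 0 0 0 0 0 85; 0 0 0 0 0 0 85"
}}

```text
time_s: 1.58
tool_pos: [0.5305, -0.1797, 0.2009]
ee_rot: [0.0, 0.708, 0.706, 0.0]
contact_force: [0.0, 0.7, 1.0]
gripper_width: 0.0852
grasp_force: 0.0
```

```bash
python3 - <<'E'
from h import *
import pickle
c,im=cap('wrist','w2.png'); pickle.dump((c,im),open('d2.pkl','wb'))
print(arm.read_state()['tool_pos'])
E
```

```text
[ 0.53071196 -0.17887773  0.20076098]
```

View pics/w2.png

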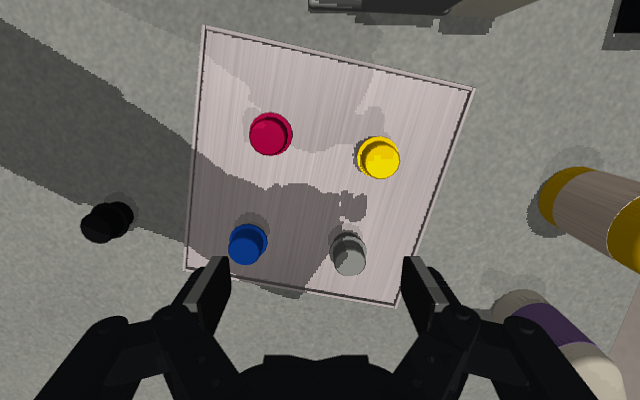

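The wrist picture shows cap tops at magenta (268,134), yellow (380,160), blue (246,245) and grey (350,259).

```bash
python3 - <<'E'
from h import *
import pickle
c,im=pickle.load(open('d2.pkl','rb')); s=pickle.load(open('d0.pkl','rb'))['scene'][0]
W=dict(m=(268,134),y=(380.5,159.5),b=(245.5,245),g=(350,259))
S=dict(m=(302,333),y=(427,427),b=(167,446),g=(307,545))
for k in W: print(k,onz(c,W[k],.05).round(4),onz(s,np.array(S[k])/4+[237.6,137.6],.05).round(4))
# enlarge
cv2.imwrite('pics/w2c.png',cv2.resize(im[90:290,200:420],(660,600),interpolation=cv2.INTER_CUBIC)[:,:,::-1])
E
```

```text
m [ 0.4894 -0.1314  0.05  ] [ 0.4852 -0.1334  0.05  ]
y [ 0.5915 -0.1548  0.05  ] [ 0.5886 -0.1555  0.05  ]
b [ 0.4606 -0.2427  0.05  ] [ 0.4543 -0.2484  0.05  ]
g [ 0.5672 -0.2592  0.05  ] [ 0.5635 -0.2638  0.05  ]
```

View pics/w2c.png

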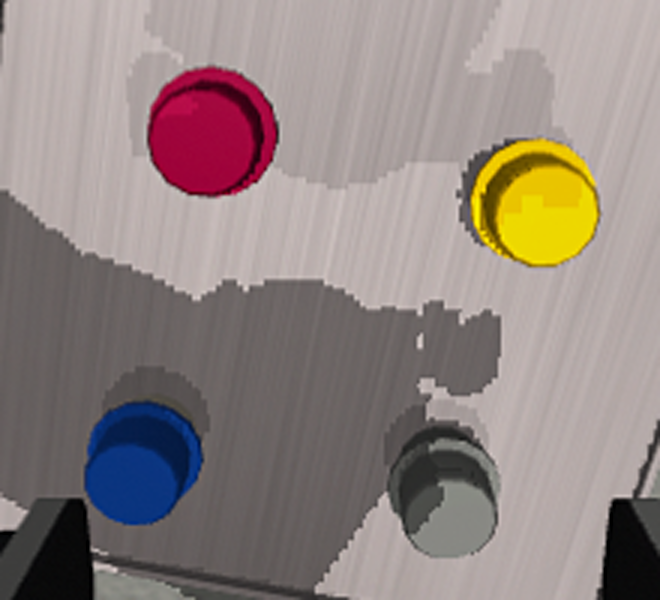

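Emit:
{"name": "servo_tool", "arguments": {
  "moves": "22 -21 40 0 0 0 70; 23 -21 40 0 0 0 70; 0 0 0 0 0 0 70; 0 0 0 0 0 0 70"
}}

```text
time_s: 2.12
tool_pos: [0.4896, -0.1336, 0.1215]
ee_rot: [0.001, 0.707, 0.708, 0.0]
contact_force: [0.2, 0.0, 0.4]
gripper_width: 0.0697
grasp_force: 0.0
```

```bash
python3 - <<'E'
from h import *
import pickle
c,im=cap('wrist','w3.png'); pickle.dump((c,im),open('d3.pkl','wb'))
print(arm.read_state()['tool_pos'],arm.tip_extent,arm.read_state()['gripper_width'])
hsv=cv2.cvtColor(im,cv2.COLOR_RGB2HSV); m=((hsv[...,0]>160)&(hsv[...,1]>150)&(hsv[...,2]>60)).astype('uint8')
n,l,st,ce=cv2.connectedComponentsWithStats(m); k=1+st[1:,4].argmax(); print(st[k],ce[k])
p=proj(c,[[.489,-.134,.05]]);print(p)
cv2.imwrite('pics/w3c.png',cv2.resize(im[150:350,215:415],(600,600),interpolation=cv2.INTER_CUBIC)[:,:,::-1])
E
```

```text
[ 0.49020135 -0.13423014  0.12217823] 0.019 0.0699091332643078
[ 285  182   54   58 2326] [311.73258813 210.36758383]
[[312.9898145  219.58384835]]
```

View pics/w3c.png

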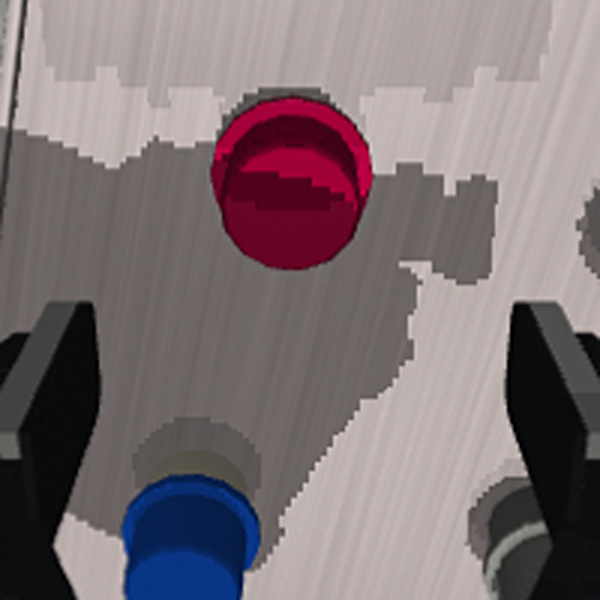

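The close crop shows the cap top centred at about (312,219), against a prediction of (313,219.6), so my position is right to about 0.5 mm. I'll do a bounding-box model fit to check it, and for the other capsules too.

```bash
cat > fit.py <<'E'
from h import *
from scipy.optimize import least_squares
H=dict(m=(160,179),y=(20,35),b=(100,125))
t=np.linspace(0,2*np.pi,73)
def capfit(c,im,k,x0):
    hsv=cv2.cvtColor(im,cv2.COLOR_RGB2HSV); m=cv2.inRange(hsv,(H[k][0],130,40),(H[k][1],255,255))
    n,l,st,ce=cv2.connectedComponentsWithStats(m); u=proj(c,[[*x0,.04]])[0]
    j=min((i for i in range(1,n) if st[i,4]>300),key=lambda i:np.hypot(*(ce[i]-u))); x,y,w,h,_=st[j]
    o=np.array([x-.5,y-.5,x+w-.5,y+h-.5])
    P=np.vstack([np.c_[r*np.cos(t),r*np.sin(t),0*t+z] for r,z in((.021,.025),(.021,.029),(.017,.05))])
    f=lambda q:(lambda p:np.r_[p.min(0),p.max(0)]-o)(proj(c,P+[*q,0]))
    s=least_squares(f,x0); return s.x.round(4),s.fun.round(1)
E
python3 - <<'E'
from fit import *
import pickle
for f in('d2.pkl','d3.pkl'):
    c,im=pickle.load(open(f,'rb'))
    for k,x in(('m',(.489,-.134)),('y',(.593,-.157)),('b',(.4595,-.248))):
        try: print(f,k,*capfit(c,im,k,x))
        except Exception as e: print(k,e)
E
```

```text
d2.pkl m [ 0.4882 -0.1342] [-0.7 -0.3  0.7  0.4]
d2.pkl y [ 0.5929 -0.1568] [-0.9 -0.7  0.8  0.8]
d2.pkl b [ 0.4583 -0.2498] [-0.4 -1.1  0.4  1.2]
d3.pkl m [ 0.4878 -0.1336] [-0.5 -1.3  0.5  1.4]
d3.pkl y [ 0.5918 -0.1564] [-1.6 -1.3  1.5  1.5]
d3.pkl b [ 0.4576 -0.247 ] [-0.2 -3.2  0.2  3.4]
```

Emit:
{"name": "servo_tool", "arguments": {
  "moves": "0 -2 20 0 0 0 48; 0 0 20 0 0 0 48; 0 0 16 0 0 0 48; 0 0 15 0 0 0 48; 0 0 0 0 0 0 48; 0 0 0 0 0 0 28; 0 0 0 0 0 0 28; 0 0 0 0 0 0 28; 0 0 0 0 0 0 28"
}}

```text
time_s: 3.3
tool_pos: [0.4872, -0.1342, 0.0501]
ee_rot: [0.001, 0.707, 0.707, 0.0]
contact_force: [0.6, 0.1, 5.3]
gripper_width: 0.0315
grasp_force: 60.0
```

```bash
python3 - <<'E'
from h import *
c,im=cap('wrist','w4.png')
print(arm.read_state()['tool_pos'],arm.tip_extent,arm.read_state()['gripper_width'])
cv2.imwrite('pics/w4c.png',cv2.resize(im[200:400,215:415],(600,600),interpolation=cv2.INTER_CUBIC)[:,:,::-1])
E
```

```text
[ 0.48727722 -0.13418758  0.05005364] 0.019 0.031743633150910174
```

View pics/w4c.png

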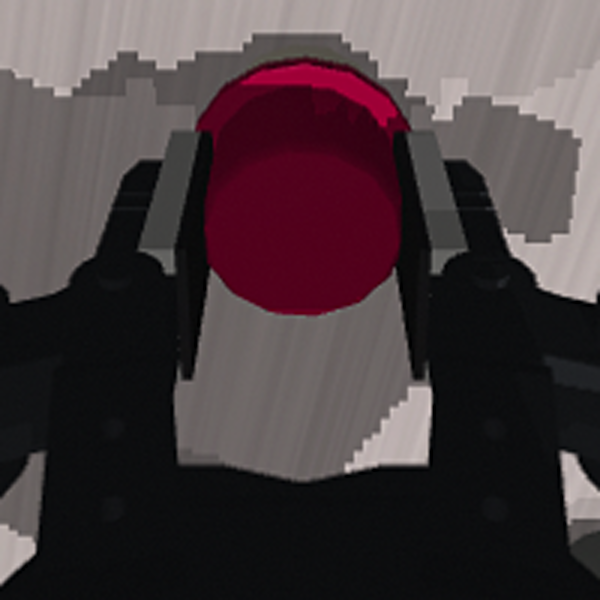

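The capsule is gripped squarely between the pads. Next I lift it, carry it over and tilt it.

Emit:
{"name": "servo_tool", "arguments": {
  "moves": "0 0 -25 0 0 0 28; 0 0 -45 0 0 0 28; 0 0 -45 0 0 0 28; 0 0 -35 0 0 0 28; 40 15 0 0 0 0 28; 45 15 0 0 0 0 28; 45 15 0 0 0 1.9 28; 35 13 0 0 0 0 28; 0 0 0 -10 0 0 28; 0 0 0 -10 0 0 28; 0 0 0 -10 0 0 28; 0 0 0 0 0 0 28"
}}

```text
time_s: 4.85
tool_pos: [0.5424, 0.0315, 0.1981]
ee_rot: [0.154, 0.702, 0.679, 0.15]
contact_force: [1.0, -0.5, -0.9]
gripper_width: 0.0316
grasp_force: 60.0
```

```bash
cat > go.py <<'E'
import sys
from h import *
M=dict(b=(.5802,.1705,.0762),y=(.5779,.1006,.0762),m=(.5755,.0306,.0762))
off=lambda:np.load('off.npy') if __import__('os').path.exists('off.npy') else np.zeros(3)
k,d=sys.argv[1],float(sys.argv[2])/1e3
n=R.from_euler('z',-.0336).as_matrix()@[-.5,0,3**.5/2]
s=arm.read_state(); T=rot(s['ee_rot']); P=s['tool_pos']
z=-n; x=np.array([0,1,0.]); x=T[:,0]-z*(T[:,0]@z); x/=np.linalg.norm(x)
G=np.c_[x,np.cross(z,x),z]; tgt=np.array(M[k])+n*d
print('shift mm',(T.T@(tgt-P)*1e3).round(1),'turn deg',np.degrees(R.from_matrix(T.T@G).as_rotvec()).round(2),'axis now foot/TCP dist',((P-np.array(M[k]))@n*1e3).round(1),'force tool',(T.T@s['contact_force']).round(1),'torque',(T.T@s['wrist_torque']).round(2),s['gripper_width'].round(4),s['time_s'])
E
python3 go.py m 65; python3 - <<'E'
from h import *
c,im=cap('wrist','w5.png')
cv2.imwrite('pics/w5c.png',cv2.resize(im,(800,500))[:,:,::-1])
E
```

```text
Traceback (most recent call last):
  File "go.py", line 10, in <module>
    print('shift mm',(T.T@(tgt-P)*1e3).round(1),'turn deg',np.degrees(R.from_matrix(T.T@G).as_rotvec()).round(2),'axis now foot/TCP dist',((P-np.array(M[k]))@n*1e3).round(1),'force tool',(T.T@s['contact_force']).round(1),'torque',(T.T@s['wrist_torque']).round(2),s['gripper_width'].round(4),s['time_s'])
                                                                                                                                                                                                                                                                       ^^^^^^^^^^^^^^^^^^^^^^^^
AttributeError: 'float' object has no attribute 'round'
```

View pics/w5c.png

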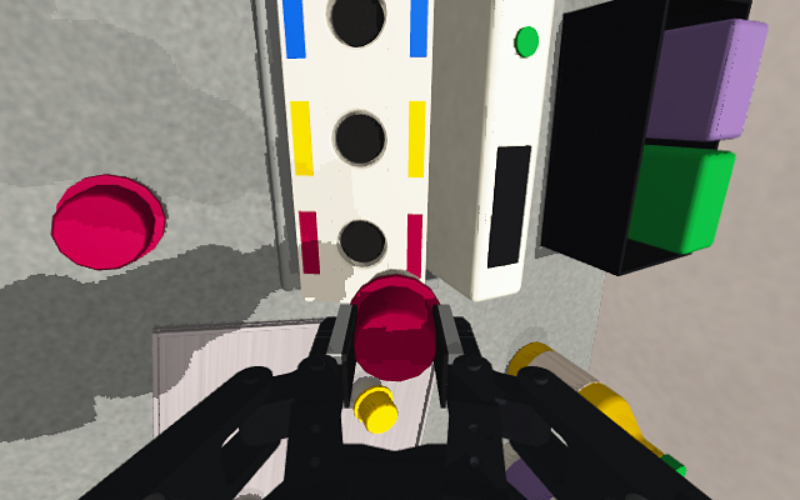

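The view, now square to the face, shows the pocket holes at full-resolution pixels ≈ magenta (290,194), yellow (288,111) and blue (286,15). The capsule is held upright in the tool. I'll check the predicted mouths against the rim extents by image code.

```bash
sed -i "s/s\['gripper_width'\].round(4)/round(s['gripper_width'],4)/" go.py; python3 go.py m 65; python3 - <<'E'
from h import *
from mag import place,circ,s,n,y,e
c=arm.get_calibration('wrist'); im=cv2.imread('pics/w5.png'); g=im.max(2)
for k,dy in(('b',.07),('y',0),('m',-.07)):
    p=proj(c,place(circ(.01725)+.036*n+dy*y,s.x)); p2=proj(c,place(circ(.01875)+.036*n+dy*y,s.x)); u=proj(c,place([.036*n+dy*y],s.x))[0]
    print(k,'mouth',u.round(1),'r17.25',p.min(0).round(1),p.max(0).round(1),'r18.75',p2.min(0).round(1),p2.max(0).round(1))
    a,b=u.round().astype(int)
    if b<25: continue
    m=(g<70).astype('uint8'); N,l,st,ce=cv2.connectedComponentsWithStats(m); j=l[b,a]; print(' dark',st[j],ce[j].round(1))
    print(' row',g[b,a-30:a+31].tolist()); print(' col',g[b-30:b+31,a].tolist())
E
```

```text
shift mm [  0.6 -29.4  60.9] turn deg [-5.19 -0.03  0.  ] axis now foot/TCP dist 123.0 force tool [-0.2 -0.2  0.3] torque [0.46 0.01 0.04] 0.0315 4.9
b mouth [281.3   9.1] r17.25 [257.8 -18.7] [305.1  35.7] r18.75 [255.7 -21.2] [307.2  37.9]
y mouth [284.5 109.7] r17.25 [263.1  86.6] [306.2 131.8] r18.75 [261.3  84.5] [308.1 133.6]
 dark [ 269   91   39   40 1184] [287.7 110.5]
 row [246, 246, 246, 246, 246, 246, 246, 246, 249, 252, 221, 192, 184, 117, 33, 30, 30, 32, 34, 31, 31, 31, 31, 30, 35, 34, 30, 31, 33, 34, 31, 30, 33, 32, 31, 30, 31, 30, 32, 31, 31, 31, 32, 32, 31, 31, 33, 31, 18, 18, 16, 12, 50, 163, 187, 252, 248, 247, 247, 247, 247]
 col [247, 247, 247, 247, 247, 248, 240, 216, 184, 123, 132, 116, 25, 29, 31, 31, 30, 31, 30, 31, 30, 31, 30, 31, 30, 30, 33, 34, 33, 31, 31, 31, 30, 31, 30, 31, 33, 32, 31, 30, 31, 30, 32, 31, 30, 31, 30, 30, 30, 25, 73, 131, 134, 203, 234, 240, 245, 247, 246, 246, 246]
m mouth [287.3 193.5] r17.25 [267.7 174.2] [307.1 212. ] r18.75 [266.  172.5] [308.8 213.6]
 dark [272 177  36  33 915] [289.6 192.8]
 row [200, 199, 198, 199, 200, 168, 168, 165, 253, 242, 253, 255, 179, 136, 207, 83, 26, 31, 30, 32, 34, 31, 31, 32, 30, 32, 30, 31, 32, 31, 31, 30, 30, 33, 31, 31, 30, 30, 33, 31, 30, 33, 31, 32, 33, 32, 34, 36, 19, 14, 32, 147, 161, 253, 248, 247, 247, 247, 247, 247, 247]
 col [246, 246, 246, 246, 246, 247, 246, 247, 241, 240, 237, 213, 92, 20, 31, 31, 31, 31, 30, 31, 30, 31, 31, 30, 30, 32, 32, 32, 31, 30, 31, 30, 30, 32, 32, 32, 30, 33, 33, 32, 30, 31, 30, 29, 26, 71, 131, 137, 128, 181, 234, 237, 245, 246, 246, 246, 246, 246, 246, 246, 246]
```

```bash
cat > held.py <<'E'
from h import *
H=dict(m=(160,179),y=(20,35),b=(100,125))
t=np.linspace(0,2*np.pi,145)
def held(im,k,c,st):
    """capsule modelled centred in tool with foot 45 mm ahead; returns measured - predicted extents (px): xmin,ymin,xmax,ymax"""
    T=rot(st['ee_rot']); P=st['tool_pos']
    Q=np.vstack([np.c_[r*np.cos(t),r*np.sin(t),0*t+z] for r,z in((.021,.025),(.021,.021),(.017,0))])
    p=proj(c,Q@T.T+P); u=proj(c,[P+T[:,2]*.01])[0]
    m=cv2.inRange(cv2.cvtColor(im,cv2.COLOR_RGB2HSV),(H[k][0],130,40),(H[k][1],255,255))
    N,l,s,ce=cv2.connectedComponentsWithStats(m); j=min((i for i in range(1,N) if s[i,4]>500),key=lambda i:np.hypot(*(ce[i]-u))); x,y,w,h,_=s[j]
    mm=l==j; low=np.nonzero(mm[y+h-4])[0].mean(); up=np.nonzero(mm[y+3])[0].mean()
    return 'pred',p.min(0).round(1),p.max(0).round(1),'meas',x-.5,y-.5,x+w-.5,y+h-.5,'low mid',low,'up mid',up,'TCP+15 px',proj(c,[P,P+T[:,2]*.025]).round(1).tolist()
E
python3 - <<'E'
from held import *
s=arm.read_state(); c=arm.get_calibration('wrist'); im=cv2.imread('pics/w5.png')[:,:,::-1].copy()
print(*held(im,'m',c,s))
E
```

```text
pred [275.2 218.1] [352.9 308.9] meas 279.5 218.5 351.5 304.5 low mid 315.5 up mid 316.0 TCP+15 px [[313.9, 279.6], [314.1, 253.1]]
```

Emit:
{"name": "servo_tool", "arguments": {
  "moves": "0 -20 30 -5.2 0 0 28; 0 0 0 0 0 0 28; 0 0 0 0 0 0 28"
}}

```text
time_s: 5.28
tool_pos: [0.5418, 0.0304, 0.1692]
ee_rot: [0.187, 0.694, 0.671, 0.181]
contact_force: [0.7, -1.1, 0.2]
gripper_width: 0.0321
grasp_force: 60.1
```

```bash
python3 go.py m 57
```

```text
shift mm [  1.3 -17.5  40.3] turn deg [0.22 0.01 0.  ] axis now foot/TCP dist 97.3 force tool [-1.   0.8  0.2] torque [ 0.51 -0.02 -0.01] 0.0321 5.275
```

Emit:
{"name": "servo_tool", "arguments": {
  "moves": "0 -9 20 0.2 0 0 28; 1 -8.5 20 0 0 0 28; 0 0 0 0 0 0 28; 0 0 0 0 0 0 28"
}}

```text
time_s: 5.78
tool_pos: [0.5464, 0.0315, 0.1252]
ee_rot: [0.186, 0.695, 0.671, 0.18]
contact_force: [-0.1, 1.0, -0.8]
gripper_width: 0.0317
grasp_force: 60.1
```

```bash
python3 go.py m 30; python3 - <<'E'
from held import *
from mag import place,circ,s as S,n,y
st=arm.read_state();c,im=cap('wrist','w6.png')
print(*held(im,'m',c,st)); g=im.max(2).astype(int)
for k,dy in(('b',.07),('y',0),('m',-.07)):
    p2=proj(c,place(circ(.01875)+.036*n+dy*y,S.x)); print(k,p2.min(0).round(1),p2.max(0).round(1))
    u=proj(c,place([.036*n+dy*y],S.x))[0]; a,b=u.round().astype(int); print(a,b)
    if k!='m' and b>40: print(' row',a-40,g[b,a-40:a+41].tolist()); print(' col',b-40,g[b-40:b+41,a].tolist())
E
```

```text
shift mm [ 0.1  0.7 27. ] turn deg [ 0.07 -0.01 -0.  ] axis now foot/TCP dist 57.0 force tool [ 1.  -0.6  0.7] torque [ 0.53 -0.04 -0.08] 0.0317 5.775
pred [275.3 218.2] [353.1 309. ] meas 279.5 218.5 351.5 304.5 low mid 315.5 up mid 316.0 TCP+15 px [[314.1, 279.7], [314.2, 253.1]]
b [278.  -68.8] [352.2  17.5]
315 -24
y [282.7  83.2] [347.7 150. ]
315 118
 row 275 [246, 246, 246, 246, 246, 246, 248, 249, 245, 193, 102, 109, 67, 28, 32, 31, 30, 31, 31, 31, 32, 30, 31, 30, 32, 32, 31, 32, 33, 30, 29, 34, 31, 30, 30, 30, 30, 31, 31, 31, 29, 30, 29, 30, 30, 30, 31, 31, 29, 29, 32, 31, 32, 31, 31, 31, 30, 31, 34, 34, 17, 17, 15, 14, 55, 98, 93, 91, 152, 157, 158, 254, 247, 246, 246, 246, 246, 246, 246, 246, 246]
 col 78 [247, 247, 247, 247, 247, 248, 246, 229, 199, 176, 152, 161, 166, 111, 10, 23, 30, 32, 31, 29, 28, 29, 30, 30, 29, 30, 30, 31, 31, 28, 29, 31, 31, 29, 29, 32, 32, 30, 30, 30, 29, 30, 30, 31, 31, 30, 31, 30, 29, 31, 30, 29, 30, 30, 32, 32, 32, 30, 29, 30, 32, 33, 33, 30, 29, 27, 92, 118, 117, 101, 160, 224, 228, 235, 244, 246, 246, 245, 246, 246, 246]
m [286.6 201.1] [344.1 253.5]
315 228
```

Emit:
{"name": "servo_tool", "arguments": {
  "moves": "-0.8 -0.5 5 0 0 0 28; 0 0 4 0 0 0 28; 0 0 3 0 0 0 28; 0 0 3 0 0 0 28; 0 0 0 0 0 0 28"
}}

```text
time_s: 6.45
tool_pos: [0.5522, 0.0309, 0.1088]
ee_rot: [0.186, 0.695, 0.671, 0.18]
contact_force: [4.2, 0.3, 1.1]
gripper_width: 0.0316
grasp_force: 60.1
```

```bash
python3 go.py m 30
```

```text
shift mm [0.5 3.9 9.9] turn deg [ 0.   -0.05 -0.  ] axis now foot/TCP dist 39.9 force tool [0.4 4.2 1.2] torque [-0.51  0.11 -0.03] 0.0316 6.45
```

Emit:
{"name": "servo_tool", "arguments": {
  "moves": "0 0 0 0 0 0 28; 0 0 0 0 0 0 28"
}}

```text
time_s: 6.7
tool_pos: [0.5521, 0.0309, 0.1088]
ee_rot: [0.186, 0.695, 0.671, 0.18]
contact_force: [6.2, 0.2, 1.4]
gripper_width: 0.0312
grasp_force: 60.1
```

```bash
python3 go.py m 30; python3 - <<'E'
from held import *
from mag import place,circ,s as S,n,y
st=arm.read_state();c,im=cap('wrist','w7.png'); print(st['joint_positions'].round(3))
print(*held(im,'m',c,st)); g=im.max(2).astype(int)
dy=0;p2=proj(c,place(circ(.01875)+.036*n+dy*y,S.x)); print(p2.min(0).round(1),p2.max(0).round(1))
u=proj(c,place([.036*n+dy*y],S.x))[0]; a,b=u.round().astype(int)
print(' row',a-40,g[b,a-40:a+41].tolist()); print(' col',b-40,g[b-40:b+41,a].tolist())
E
```

```text
shift mm [0.5 4.  9.9] turn deg [ 0.   -0.05 -0.  ] axis now foot/TCP dist 39.9 force tool [0.4 6.  1.9] torque [-0.87  0.14 -0.01] 0.0312 6.7
[-0.234 -0.732 -0.944  0.844  0.101  1.398]
pred [275.3 218.2] [353.1 309. ] meas 280.5 218.5 351.5 304.5 low mid 315.5 up mid 316.0 TCP+15 px [[314.1, 279.7], [314.2, 253.1]]
[285.7  81.6] [357.3 155.1]
 row 282 [245, 246, 248, 249, 237, 190, 101, 106, 89, 27, 30, 30, 29, 31, 30, 32, 29, 32, 30, 29, 29, 30, 31, 29, 29, 31, 32, 29, 29, 32, 34, 31, 30, 29, 29, 31, 31, 30, 30, 29, 29, 29, 29, 29, 29, 30, 29, 29, 30, 30, 31, 30, 33, 30, 31, 31, 30, 31, 32, 34, 35, 17, 17, 16, 15, 35, 99, 93, 92, 93, 151, 157, 156, 231, 249, 246, 246, 246, 245, 245, 245]
 col 80 [246, 247, 248, 238, 207, 198, 175, 141, 150, 164, 117, 27, 23, 28, 29, 30, 30, 30, 30, 30, 30, 31, 30, 29, 30, 29, 30, 30, 30, 32, 35, 32, 29, 31, 33, 31, 30, 31, 30, 29, 29, 30, 29, 31, 32, 31, 31, 28, 30, 29, 30, 32, 31, 30, 29, 30, 30, 32, 29, 30, 29, 29, 30, 31, 32, 29, 29, 26, 74, 109, 114, 111, 95, 188, 224, 224, 234, 244, 246, 246, 246]
```

Emit:
{"name": "servo_tool", "arguments": {
  "moves": "0 0 -4 0 0 0 28; 0 2.8 0 0 0 0 28; 0 0 0 0 0 0 28; 0 0 0 0 0 0 28"
}}

```text
time_s: 7.25
tool_pos: [0.5514, 0.031, 0.112]
ee_rot: [0.184, 0.695, 0.671, 0.179]
contact_force: [-0.6, 0.4, -0.8]
gripper_width: 0.0316
grasp_force: 60.4
```

```bash
python3 go.py m 30;  python3 -c "
from h import *
print(arm.read_state()['joint_positions'].round(3))"
```

```text
shift mm [ 0.4  3.  13.1] turn deg [-0.19 -0.05  0.  ] axis now foot/TCP dist 43.1 force tool [ 0.4 -1.   0.4] torque [ 0.62 -0.01  0.02] 0.0316 7.25
[-0.234 -0.732 -0.937  0.855  0.1    1.398]
```

Emit:
{"name": "servo_tool", "arguments": {
  "moves": "0 1.5 -15 0 0 0 28; 0 0 0 0 0 0 28"
}}

```text
time_s: 7.5
tool_pos: [0.546, 0.031, 0.1274]
ee_rot: [0.186, 0.695, 0.671, 0.18]
contact_force: [0.4, 0.2, -0.8]
gripper_width: 0.0312
grasp_force: 60.5
```

```bash
cat > js.py <<'E'
from h import *
import json
s=arm.read_state(); open('js.txt','a').write(json.dumps([s['joint_positions'].tolist(),list(s['tool_pos']),list(s['ee_rot'])])+'\n'); print(s['joint_positions'].round(3),s['tool_pos'].round(4))
E
python3 js.py; python3 go.py m 57
```

```text
[-0.237 -0.769 -0.931  0.894  0.102  1.395] [0.546  0.031  0.1274]
shift mm [ 0.6 -0.1  2.1] turn deg [-0.03 -0.03  0.  ] axis now foot/TCP dist 59.1 force tool [ 0.2 -0.   0.9] torque [ 0.49 -0.06 -0.  ] 0.0312 7.5
```

Emit:
{"name": "servo_tool", "arguments": {
  "moves": "0 -20 -50 0 0 0 28; 0 -20 -40 5 0 0 28;  0 0 0 8 0 0 28; 0 0 0 0 0 0 28"
}}

```text
time_s: 8.0
tool_pos: [0.4882, 0.0352, 0.1842]
ee_rot: [0.101, 0.712, 0.688, 0.099]
contact_force: [-0.4, -0.2, -1.4]
gripper_width: 0.0314
grasp_force: 60.5
```

```bash
python3 js.py
```

```text
[-0.23  -0.638 -0.678  1.252  0.056  1.384] [0.4882 0.0352 0.1842]
```

Emit:
{"name": "servo_tool", "arguments": {
  "moves": "0 50 0 10 0 0 28; 0 20 0 0 10 0 28;  0 0 0 0 0 0 28; 0 0 0 0 0 0 28"
}}

```text
time_s: 8.5
tool_pos: [0.5271, 0.0338, 0.2013]
ee_rot: [0.013, 0.707, 0.694, 0.134]
contact_force: [0.1, 0.1, -1.4]
gripper_width: 0.0314
grasp_force: 60.6
```

```bash
python3 js.py; cat >> js.txt <<'E'
[[-0.2177,0.10454,0.09667,1.5639,0,1.353],[0.59977,0,0.24972],[0,0.7071,0.7071,0]]
[[-0.234,-0.732,-0.944,0.844,0.101,1.398],[0.5521,0.0309,0.1088],[0.186,0.695,0.671,0.18]]
[[-0.234,-0.732,-0.937,0.855,0.1,1.398],[0.5514,0.031,0.112],[0.184,0.695,0.671,0.179]]
E
cat > fk.py <<'E'
from h import *
import json
from scipy.optimize import least_squares
def fk(q,p):
    h,a,e,b,s,L,f=p
    j=q
    Y=lambda t:R.from_euler('y',t).as_matrix()
    A=R.from_euler('z',j[0]).as_matrix()
    B=A@Y(j[1]); P=np.array([0,0,h])+B@[0,0,a]
    C=A@Y(j[1]-j[2]); P=P+C@[b,0,e]
    D=A@Y(j[1]-j[2]+j[3]); P=P+D@[f,s,0]
    E=D@R.from_euler('z',SG*j[4]).as_matrix(); P=P+E@[L,0,0]
    return P,E[:,0]
rows=[json.loads(l) for l in open('js.txt')]
def res(p): 
    o=[]
    for q,P,Q in rows:
        x,z=fk(q,p); o+=list(x-P)+list(.1*(z-rot(Q)[:,2]))
    return np.array(o)
best=None
for SG in(1,-1):
    r=least_squares(res,[.4,.4,0,.4,.13,.25,0],x_scale=.1)
    if best is None or r.cost<best[0]: best=(r.cost,SG,r.x,abs(r.fun).max())
SG=best[1]
if __name__=='__main__':
    print(best)
    lim=np.array([[-2.99,-.84,-1.1,-1.84,-1.51],[2.99,1.86,1.16,2.11,1.56]])
    for k,M in dict(b=(.5802,.1705,.0762),y=(.5779,.1006,.0762),m=(.5755,.0306,.0762)).items():
      for tilt in(30,26,22,18):
        n=R.from_euler('z',-.0336).as_matrix()@[-.5,0,3**.5/2]
        z=-(R.from_euler('z',-.0336)*R.from_euler('y',-tilt,degrees=True)).as_matrix()[:,2]
        for d in (57,25):
            t=np.array(M)+n*d/1e3
            s=least_squares(lambda q:np.r_[fk(q,best[2])[0]-t,.2*(fk(q,best[2])[1]-z)],[-.2,-.7,-.9,.85,.1])
            print(k,tilt,d,s.x.round(3),s.cost<1e-6)
E
python3 fk.py
```

```text
[-0.31  -0.374 -0.452  1.342  0.224  1.296] [0.5271 0.0338 0.2013]
(np.float64(7.316438305841704e-08), 1, array([0.29729809, 0.33730378, 0.04488048, 0.55048085, 0.12954601,
       0.28447003, 0.13908751]), np.float64(0.00017422192281714433))
b 30 57 [ 0.112 -0.592 -0.827  0.817 -0.072] True
b 30 25 [ 0.106 -0.511 -0.823  0.739 -0.07 ] True
b 26 57 [ 0.106 -0.504 -0.742  0.883 -0.061] True
b 26 25 [ 0.101 -0.428 -0.738  0.81  -0.059] True
b 22 57 [ 0.1   -0.417 -0.657  0.95  -0.05 ] True
b 22 25 [ 0.096 -0.345 -0.653  0.882 -0.048] True
b 18 57 [ 0.095 -0.331 -0.572  1.018 -0.04 ] True
b 18 25 [ 0.091 -0.263 -0.567  0.954 -0.038] True
y 30 57 [-0.057 -0.702 -0.897  0.853  0.012] True
y 30 25 [-0.057 -0.615 -0.893  0.769  0.011] True
y 26 57 [-0.056 -0.601 -0.808  0.91   0.01 ] True
y 26 25 [-0.056 -0.52  -0.805  0.833  0.01 ] True
y 22 57 [-0.056 -0.504 -0.721  0.971  0.008] True
y 22 25 [-0.055 -0.428 -0.717  0.898  0.008] True
y 18 57 [-0.055 -0.41  -0.634  1.033  0.006] True
y 18 25 [-0.054 -0.338 -0.629  0.966  0.006] True
m 30 57 [-0.235 -0.764 -0.932  0.888  0.1  ] True
m 30 25 [-0.227 -0.674 -0.929  0.8    0.096] True
m 26 57 [-0.226 -0.656 -0.842  0.938  0.084] True
m 26 25 [-0.219 -0.572 -0.839  0.857  0.081] True
m 22 57 [-0.218 -0.553 -0.754  0.992  0.069] True
m 22 25 [-0.211 -0.475 -0.75   0.917  0.066] True
m 18 57 [-0.21  -0.455 -0.666  1.05   0.054] True
m 18 25 [-0.204 -0.381 -0.662  0.98   0.052] True
```

The kinematic fit shows the pockets are well within the joint ranges, so the drift came from stepping. I'll go back and approach in small checked steps.

```bash
python3 go.py m 60
```

```text
shift mm [-14.7   3.2  73.9] turn deg [-18.45  -9.39   1.53] axis now foot/TCP dist 132.6 force tool [-0.2 -0.1  1.4] torque [ 0.29 -0.19 -0.01] 0.0314 8.5
```

Emit:
{"name": "servo_tool", "arguments": {
  "moves": "0 0 0 -9.2 -4.7 0.8 28; 0 0 0 -9.2 -4.7 0.8 28; 0 0 0 0 0 0 28; 0 0 0 0 0 0 28"
}}

```text
time_s: 9.0
tool_pos: [0.5272, 0.0344, 0.2032]
ee_rot: [0.15, 0.713, 0.662, 0.175]
contact_force: [-0.5, -0.0, -0.5]
gripper_width: 0.0314
grasp_force: 60.6
```

```bash
python3 go.py m 57
```

```text
shift mm [ -5.6 -16.7  78.2] turn deg [-3.48 -1.71  0.05] axis now foot/TCP dist 134.2 force tool [-0.1 -0.7  0.2] torque [ 0.48 -0.06  0.03] 0.0314 9.0
```

Emit:
{"name": "servo_tool", "arguments": {
  "moves": "0 0 0 -3.5 -1.7 0 28; 0 0 0 0 0 0 28; 0 0 0 0 0 0 28"
}}

```text
time_s: 9.38
tool_pos: [0.5293, 0.034, 0.2025]
ee_rot: [0.18, 0.712, 0.654, 0.183]
contact_force: [0.6, -0.1, -1.0]
gripper_width: 0.0314
grasp_force: 60.6
```

```bash
python3 go.py m 57
```

```text
shift mm [ -3.1 -22.6  75.6] turn deg [-0.22  0.   -0.  ] axis now foot/TCP dist 132.6 force tool [-0.   0.   1.2] torque [ 0.58 -0.08  0.01] 0.0314 9.375
```

Emit:
{"name": "servo_tool", "arguments": {
  "moves": "-2 -12 38 -0.2 0 0 28; -1.9 -11.8 35 0 0 0 28; 0 0 0 0 0 0 28; 0 0 0 0 0 0 28; 0 0 0 0 0 0 28"
}}

```text
time_s: 10.0
tool_pos: [0.5455, 0.0308, 0.1294]
ee_rot: [0.183, 0.711, 0.653, 0.186]
contact_force: [0.4, 0.3, -0.8]
gripper_width: 0.0316
grasp_force: 60.5
```

```bash
python3 go.py m 57
```

```text
shift mm [ 0.7 -0.7  4.1] turn deg [0.24 0.05 0.  ] axis now foot/TCP dist 61.1 force tool [ 0.3 -0.1  0.9] torque [ 0.54 -0.06 -0.02] 0.0316 10.0
```

Emit:
{"name": "servo_tool", "arguments": {
  "moves": "0 0 4 0 0 0 28; 0 0 4 0 0 0 28; 0 0 0 0 0 0 28; 0 0 0 0 0 0 28; 0 0 0 0 0 0 28"
}}

```text
time_s: 10.62
tool_pos: [0.5485, 0.031, 0.1201]
ee_rot: [0.182, 0.711, 0.653, 0.185]
contact_force: [-0.8, -0.4, -0.6]
gripper_width: 0.0318
grasp_force: 60.5
```

```bash
python3 go.py m 48; python3 js.py
```

```text
shift mm [0.6 1.4 3.5] turn deg [0.1  0.04 0.  ] axis now foot/TCP dist 51.5 force tool [-0.5 -1.   0.1] torque [ 0.58 -0.    0.02] 0.0318 10.625
[-0.235 -0.757 -0.939  0.873  0.1    1.448] [0.5485 0.031  0.1201]
```

Emit:
{"name": "servo_tool", "arguments": {
  "moves": "0 0 3 0 0 0 28; 0 0 2 0 0 0 28; 0 0 0 0 0 0 28"
}}

```text
time_s: 11.0
tool_pos: [0.5509, 0.0309, 0.1153]
ee_rot: [0.182, 0.712, 0.653, 0.185]
contact_force: [-0.0, -0.0, -1.2]
gripper_width: 0.0317
grasp_force: 60.5
```

```bash
python3 go.py m 45
```

```text
shift mm [0.6 1.7 1.1] turn deg [0.06 0.03 0.  ] axis now foot/TCP dist 46.1 force tool [-0.1 -0.7  1.1] torque [ 0.6   0.   -0.01] 0.0317 11.0
```

Emit:
{"name": "servo_tool", "arguments": {
  "moves": "0 0.5 2 0 0 0 28; 0 0.3 2 0 0 0 28; 0 0 0 0 0 0 28"
}}

```text
time_s: 11.38
tool_pos: [0.5535, 0.0308, 0.1122]
ee_rot: [0.182, 0.712, 0.653, 0.185]
contact_force: [-0.4, -0.4, -2.6]
gripper_width: 0.031
grasp_force: 60.5
```

```bash
python3 go.py m 40
```

```text
shift mm [0.6 1.  2.1] turn deg [0.05 0.03 0.  ] axis now foot/TCP dist 42.1 force tool [-0.5 -1.7  2.1] torque [0.79 0.05 0.01] 0.031 11.375
```

Emit:
{"name": "servo_tool", "arguments": {
  "moves": "0 -0.2 2 0 0 0 28; 0 0 3 0 0 0 28; 0 0 0 0 0 0 28"
}}

```text
time_s: 11.75
tool_pos: [0.556, 0.0308, 0.108]
ee_rot: [0.182, 0.711, 0.653, 0.185]
contact_force: [-2.4, 0.6, -1.2]
gripper_width: 0.0313
grasp_force: 60.8
```

```bash
python3 go.py m 30
```

```text
shift mm [0.5 1.  7.3] turn deg [0.07 0.03 0.  ] axis now foot/TCP dist 37.3 force tool [ 0.4 -2.7 -0.2] torque [ 1.07  0.11 -0.  ] 0.0313 11.75
```

Emit:
{"name": "servo_tool", "arguments": {
  "moves": "0 -0.5 3 0 0 0 28; 0 0 3 0 0 0 28; 0 0 3 0 0 0 28; 0 0 0 0 0 0 28"
}}

```text
time_s: 12.25
tool_pos: [0.5603, 0.0307, 0.1003]
ee_rot: [0.182, 0.711, 0.653, 0.185]
contact_force: [-2.7, 1.1, 1.0]
gripper_width: 0.0316
grasp_force: 60.9
```

```bash
python3 go.py m 25
```

```text
shift mm [0.5 1.1 3.5] turn deg [0.11 0.03 0.  ] axis now foot/TCP dist 28.5 force tool [ 0.9 -1.9 -2.3] torque [ 0.9   0.15 -0.02] 0.0316 12.25
```

Emit:
{"name": "servo_tool", "arguments": {
  "moves": "0 0 2.5 0 0 0 28; 0 0 2 0 0 0 28; 0 0 2 0 0 0 28; 0 0 0 0 0 0 28"
}}

```text
time_s: 12.75
tool_pos: [0.5627, 0.0307, 0.0971]
ee_rot: [0.182, 0.711, 0.653, 0.184]
contact_force: [-52.9, 3.3, 42.0]
gripper_width: 0.0318
grasp_force: 73.4
```

```bash
python3 go.py m 25
```

```text
shift mm [ 0.3  0.6 -0.5] turn deg [0.01 0.07 0.  ] axis now foot/TCP dist 24.5 force tool [  0.2 -25.  -62.9] torque [5.4  0.02 0.01] 0.0318 12.75
```

That is the hard stop, with the collar on the face at d≈25 mm. I'll relax, release and retreat along the axis.

Emit:
{"name": "servo_tool", "arguments": {
  "moves": "0 -0.5 -2 0 0 0 28; 0 0 0 0 0 0 28; 0 0 0 0 0 0 52; 0 0 0 0 0 0 52; 0 0 -20 0 0 0 52; 0 0 -40 0 0 0 52; 0 0 -30 0 0 0 52; 0 0 0 0 0 0 52"
}}

```text
time_s: 13.75
tool_pos: [0.5291, 0.0325, 0.1771]
ee_rot: [0.18, 0.712, 0.654, 0.182]
contact_force: [0.7, 0.7, 0.7]
gripper_width: 0.0522
grasp_force: 0.0
```

```bash
python3 go.py m 100; python3 - <<'E'
from fit import *
from mag import place,n,y,e,s as S
c,im=cap('wrist','w8.png')
m=cv2.inRange(cv2.cvtColor(im,cv2.COLOR_RGB2HSV),(160,130,40),(179,255,255)); N,l,st,ce=cv2.connectedComponentsWithStats(m)
for i in range(1,N):
    if st[i,4]>200: print(st[i],ce[i].round(1))
for lift in(0,.003,.008):
    P=np.vstack([place(np.outer(np.cos(t)*r,e)+np.outer(np.sin(t)*r,y)+(.036+h+lift)*n-.07*y,S.x) for r,h in((.021,0),(.021,.004),(.017,.025))])
    p=proj(c,P); print(lift,p.min(0).round(1),p.max(0).round(1))
E
```

```text
shift mm [ -0.9 -10.1  10.7] turn deg [-0.32  0.12 -0.  ] axis now foot/TCP dist 110.6 force tool [ 0.8  0.9 -0.3] torque [ 0.48  0.05 -0.  ] 0.0522 13.75
[  32  158   99   86 6641] [ 79.7 199.9]
[340 174  13  53 642] [346.3 199.1]
[247 178  20  52 751] [257.  203.2]
[ 274  179   52   55 2156] [298.9 205.8]
0 [276.6 176.2] [328.6 233.2]
0.003 [276.2 177.2] [328.8 235. ]
0.008 [275.4 179. ] [329.  238.1]
```

Home fits on both the stop distance and the image position. Now yellow.

```bash
sed -i "s/^k,d=/for _k in M: M[_k]=np.array(M[_k])+[-.0009,-.0005,-.0005]\nk,d=/" go.py; cat > pick.py <<'E'
import sys
from fit import *
k,x,y=sys.argv[1],float(sys.argv[2]),float(sys.argv[3])
c,im=cap('wrist','p%s%.2f.png'%(k,arm.read_state()['time_s'])); q,r=capfit(c,im,k,(x,y))
s=arm.read_state(); T=rot(s['ee_rot']); z=np.array([0,0,-1.]); xx=T[:,0]*[1,1,0]; xx/=np.linalg.norm(xx)
print('capsule',q,r,'shift',(T.T@(np.array([*q,.05])-s['tool_pos'])*1e3).round(1),'turn',np.degrees(R.from_matrix(T.T@np.c_[xx,np.cross(z,xx),z]).as_rotvec()).round(2),'TCP',s['tool_pos'].round(4),'F',s['contact_force'].round(1),s['gripper_width'],s['time_s'])
E
```

Emit:
{"name": "servo_tool", "arguments": {
  "moves": "0 0 -30 10 0 0 60; -40 0 0 10 0 0 60; -50 10 0 10 0 0 60; -50 20 20 0 0 0 60; -49 20 20 0 0 0 60; 0 13 25 0 0 0 60; 0 0 0 0 0 0 60; 0 0 0 0 0 0 60"
}}

```text
time_s: 14.8
tool_pos: [0.5655, -0.1383, 0.1366]
ee_rot: [0.023, 0.734, 0.677, 0.035]
contact_force: [-0.4, 0.0, 0.1]
gripper_width: 0.06
grasp_force: 0.0
```

```bash
python3 pick.py y .5925 -.1566
```

```text
capsule [ 0.5929 -0.1565] [-0.7 -0.8  0.7  0.9] shift [-17.6  21.2  89. ] turn [ 4.72 -1.14 -0.05] TCP [ 0.5658 -0.1384  0.1373] F [1.4 0.1 0.5] 0.0601442371637857 14.85
```

Emit:
{"name": "servo_tool", "arguments": {
  "moves": "-17 25 0 4.7 -1.1 0 60; 0 0 20 0 0 0 55; 0 0 20 0 0 0 50; 0 0 0 0 0 0 50; 0 0 0 0 0 0 50"
}}

```text
time_s: 15.48
tool_pos: [0.5891, -0.1575, 0.0992]
ee_rot: [0.0, 0.735, 0.678, 0.001]
contact_force: [-0.0, 0.2, 0.3]
gripper_width: 0.0502
grasp_force: 0.0
```

```bash
python3 pick.py y .5929 -.1565
```

```text
capsule [ 0.593  -0.1561] [-0.3 -1.4  0.3  1.4] shift [ 1.9  3.4 49.5] turn [ 0.08 -0.03 -0.  ] TCP [ 0.5894 -0.1577  0.0995] F [ 0.4  0.1 -0.2] 0.05023838529331511 15.525
```

Emit:
{"name": "servo_tool", "arguments": {
  "moves": "1.5 3 15 0 0 0 50; 0 0 15 0 0 0 50; 0 0 10 0 0 0 50; 0 0 7 0 0 0 50; 0 0 0 0 0 0 50; 0 0 0 0 0 0 50"
}}

```text
time_s: 16.27
tool_pos: [0.5927, -0.1566, 0.0516]
ee_rot: [-0.0, 0.735, 0.678, 0.0]
contact_force: [0.0, 0.6, 0.2]
gripper_width: 0.0504
grasp_force: 0.0
```

```bash
python3 pick.py y .5929 -.1565
```

```text
capsule [ 0.5931 -0.156 ] [-0.5 -1.8  0.5  1.9] shift [0.7 0.2 1.8] turn [ 0.03 -0.04 -0.  ] TCP [ 0.5928 -0.1566  0.0518] F [ 0.3 -0.6 -1.1] 0.050047339856680396 16.325
```

Emit:
{"name": "servo_tool", "arguments": {
  "moves": "0 0 1 0 0 0 28; 0 0 0 0 0 0 28; 0 0 0 0 0 0 28; 0 0 0 0 0 0 28; 0 0 -25 0 0 0 28; 0 0 -45 0 0 0 28; 0 0 -45 0 0 0 28; 20 -10 -25 0 0 0 28; 45 -10 0 0 0 0 28; 50 -10 0 0 0 0 28; 50 -10 0 0 0 0 28; 50 -10 0 0 0 0 28"
}}

```text
time_s: 17.82
tool_pos: [0.5597, 0.0633, 0.1906]
ee_rot: [-0.0, 0.735, 0.678, 0.0]
contact_force: [1.1, -0.3, -0.5]
gripper_width: 0.0315
grasp_force: 59.7
```

Emit:
{"name": "servo_tool", "arguments": {
  "moves": "38 -16 0 -5 0 0 28; 0 0 0 -10 0 0 28; 0 0 0 -10 0 0 28; 0 0 0 -5 0 0 28; 0 0 0 0 0 0 28; 0 0 0 0 0 0 28"
}}

```text
time_s: 18.58
tool_pos: [0.5473, 0.1007, 0.1917]
ee_rot: [0.172, 0.715, 0.659, 0.16]
contact_force: [0.0, 0.8, -0.1]
gripper_width: 0.0313
grasp_force: 59.8
```

```bash
python3 go.py y 58
```

```text
shift mm [  0.3 -29.4  58.8] turn deg [-2.8   1.32 -0.03] axis now foot/TCP dist 115.3 force tool [ 0.8 -0.1  0.1] torque [ 0.5   0.01 -0.01] 0.0313 18.575
```

Emit:
{"name": "servo_tool", "arguments": {
  "moves": "0 -15 20 -2.8 1.3 0 28; 0 -10 20 0 0 0 28; 0 -4 15 0 0 0 28; 0 0 0 0 0 0 28; 0 0 0 0 0 0 28"
}}

```text
time_s: 19.2
tool_pos: [0.5488, 0.1016, 0.13]
ee_rot: [0.183, 0.708, 0.657, 0.184]
contact_force: [0.8, -0.2, -0.4]
gripper_width: 0.0313
grasp_force: 59.9
```

```bash
python3 go.py y 47; python3 - <<'E'
from held import *
st=arm.read_state();c,im=cap('wrist','w9.png')
print(*held(im,'y',c,st))
E
```

```text
shift mm [-0.7 -2.7 14.2] turn deg [0.05 0.02 0.  ] axis now foot/TCP dist 61.2 force tool [-0.2  0.4  0.8] torque [ 0.52 -0.06  0.03] 0.0313 19.2
pred [275.3 218.2] [353.1 309. ] meas 279.5 217.5 350.5 303.5 low mid 315.0 up mid 315.5 TCP+15 px [[314.1, 279.8], [314.2, 253.1]]
```

Emit:
{"name": "servo_tool", "arguments": {
  "moves": "-1.3 -2.5 5 0 0 0 28; 0 0 5 0 0 0 28; 0 0 0 0 0 0 28; 0 0 0 0 0 0 28"
}}

```text
time_s: 19.75
tool_pos: [0.5509, 0.1004, 0.1191]
ee_rot: [0.182, 0.708, 0.657, 0.184]
contact_force: [0.1, 0.7, -0.6]
gripper_width: 0.0315
grasp_force: 59.9
```

```bash
python3 go.py y 40
```

```text
shift mm [ 0.6  0.9 10.6] turn deg [0.03 0.01 0.  ] axis now foot/TCP dist 50.6 force tool [ 0.7 -0.3  0.6] torque [ 0.55  0.   -0.05] 0.0315 19.75
```

Emit:
{"name": "servo_tool", "arguments": {
  "moves": "0 0.7 2.5 0 0 0 28; 0 0.5 2.5 0 0 0 28; 0 0 0 0 0 0 28; 0 0 0 0 0 0 28"
}}

```text
time_s: 20.25
tool_pos: [0.5544, 0.1002, 0.1152]
ee_rot: [0.182, 0.708, 0.657, 0.184]
contact_force: [-0.8, -0.2, -1.1]
gripper_width: 0.0312
grasp_force: 59.9
```

```bash
python3 go.py y 40
```

```text
shift mm [ 0.6 -0.2  5.6] turn deg [0.02 0.02 0.  ] axis now foot/TCP dist 45.6 force tool [-0.3 -1.3  0.5] torque [ 0.58 -0.03 -0.06] 0.0312 20.25
```

Emit:
{"name": "servo_tool", "arguments": {
  "moves": "0 0 2.5 0 0 0 28; 0 0 2.5 0 0 0 28; 0 0 0 0 0 0 28"
}}

```text
time_s: 20.62
tool_pos: [0.5569, 0.1002, 0.1108]
ee_rot: [0.182, 0.708, 0.657, 0.184]
contact_force: [-0.4, 1.4, -0.1]
gripper_width: 0.0312
grasp_force: 59.9
```

```bash
python3 go.py y 40
```

```text
shift mm [ 0.6 -0.2  0.5] turn deg [0.02 0.01 0.  ] axis now foot/TCP dist 40.5 force tool [ 1.3 -0.5 -0.1] torque [0.61 0.08 0.02] 0.0312 20.625
```

Entering freely with no side load, so I'll press on.

Emit:
{"name": "servo_tool", "arguments": {
  "moves": "0 0 3 0 0 0 28; 0 0 3 0 0 0 28; 0 0 3 0 0 0 28; 0 0 2 0 0 0 28; 0 0 0 0 0 0 28"
}}

```text
time_s: 21.25
tool_pos: [0.5623, 0.1001, 0.1014]
ee_rot: [0.182, 0.708, 0.657, 0.184]
contact_force: [-3.6, 1.3, 1.8]
gripper_width: 0.0317
grasp_force: 60.3
```

```bash
python3 go.py y 25
```

```text
shift mm [ 0.5 -0.2  4.6] turn deg [ 0.01 -0.   -0.  ] axis now foot/TCP dist 29.6 force tool [ 1.1 -2.3 -3.3] torque [0.94 0.21 0.01] 0.0317 21.25
```

Emit:
{"name": "servo_tool", "arguments": {
  "moves": "0 0 3 0 0 0 28; 0 0 2 0 0 0 28; 0 0 2 0 0 0 28; 0 0 0 0 0 0 28"
}}

```text
time_s: 21.75
tool_pos: [0.5646, 0.1005, 0.0977]
ee_rot: [0.182, 0.708, 0.657, 0.183]
contact_force: [-57.3, 1.4, 45.9]
gripper_width: 0.0317
grasp_force: 73.7
```

```bash
python3 go.py y 25
```

```text
shift mm [-0.  -0.3  0.2] turn deg [-0.12  0.01 -0.  ] axis now foot/TCP dist 25.2 force tool [ -1.6 -26.8 -68.4] torque [ 6.14 -0.38  0.09] 0.0317 21.75
```

Hard stop again. I'll release it and head for blue.

Emit:
{"name": "servo_tool", "arguments": {
  "moves": "0 -0.5 -2 0 0 0 28; 0 0 0 0 0 0 28; 0 0 0 0 0 0 52; 0 0 0 0 0 0 52; 0 0 -20 0 0 0 52; 0 0 -40 0 0 0 52; 0 0 -30 0 0 0 52; 0 0 0 0 0 0 52"
}}

```text
time_s: 22.75
tool_pos: [0.52, 0.1014, 0.1758]
ee_rot: [0.183, 0.708, 0.656, 0.184]
contact_force: [-0.5, 0.2, -0.2]
gripper_width: 0.0519
grasp_force: 0.0
```

```bash
python3 go.py y 100; python3 - <<'E'
from fit import *
from mag import place,n,y,e,s as S
c,im=cap('wrist','w10.png')
hs=cv2.cvtColor(im,cv2.COLOR_RGB2HSV)
for k,dy in(('y',0),('m',-.07)):
    P=np.vstack([place(np.outer(np.cos(t)*r,e)+np.outer(np.sin(t)*r,y)+(.036+h)*n+dy*y,S.x) for r,h in((.021,0),(.021,.004),(.017,.025))])
    p=proj(c,P); print(k,p.min(0).round(1),p.max(0).round(1))
    m=cv2.inRange(hs,(H[k][0],130,40),(H[k][1],255,255)); N,l,st,ce=cv2.connectedComponentsWithStats(m)
    for i in range(1,N):
        if st[i,4]>300 and np.hypot(*(ce[i]-p.mean(0)))<60: print(st[i],ce[i].round(1))
E
```

```text
shift mm [ 0.6 -0.7 15.1] turn deg [0.08 0.02 0.  ] axis now foot/TCP dist 115.2 force tool [ 0.2 -0.5 -0. ] torque [ 0.48 -0.02 -0.05] 0.0519 22.75
y [289.  172.5] [340.3 228.4]
[352 170  13  53 639] [357.6 195.5]
[260 173  20  53 769] [269.8 198.9]
[ 287  176   51   54 2111] [311.7 201.9]
m [294.6 249.1] [341.5 303.2]
[352 248  11  44 476] [357.  269.1]
[268 250  17  44 562] [276.5 271.7]
[ 292  252   47   52 1857] [314.9 277. ]
```

Emit:
{"name": "servo_tool", "arguments": {
  "moves": "0 0 -30 10 0 0 60; -40 -10 0 10 0 0 60; -50 -15 0 10 0 0 60; -60 -20 0 2 0 0 60; -60 -20 0 0 0 0 60; -60 -20 0 0 0 0 60; -60 0 20 0 0 0 60; 0 0 30 0 0 0 60; 0 0 0 0 0 0 60; 0 0 0 0 0 0 60"
}}

```text
time_s: 24.05
tool_pos: [0.3986, -0.217, 0.1376]
ee_rot: [-0.015, 0.731, 0.682, -0.0]
contact_force: [0.1, 0.1, -0.7]
gripper_width: 0.0594
grasp_force: 0.0
```

```bash
python3 pick.py b .458 -.249
```

```text
capsule [ 0.4569 -0.2484] [-1.3 -2.9  1.1  3.1] shift [-28.9  61.9  86.1] turn [-1.27 -1.13  0.01] TCP [ 0.3989 -0.2171  0.138 ] F [-0.   0.3  0.9] 0.06015175107494404 24.1
```

Both are seated as expected. Now I align over blue.

Emit:
{"name": "servo_tool", "arguments": {
  "moves": "-14 30 0 -1.3 -1.1 0 60; -15 30 0 0 0 0 60; 0 0 20 0 0 0 50; 0 0 20 0 0 0 50; 0 0 0 0 0 0 50; 0 0 0 0 0 0 50"
}}

```text
time_s: 24.85
tool_pos: [0.4563, -0.2502, 0.0968]
ee_rot: [-0.0, 0.731, 0.682, 0.0]
contact_force: [0.5, 0.4, -0.2]
gripper_width: 0.0505
grasp_force: 0.0
```

```bash
python3 pick.py b .458 -.249
```

```text
capsule [ 0.4573 -0.25  ] [-0.6 -1.2  0.6  1.3] shift [ 0.5  0.8 47. ] turn [ 0.03 -0.03 -0.  ] TCP [ 0.4565 -0.2504  0.097 ] F [-0.6 -0.2 -0.3] 0.04981248421292095 24.9
```

Emit:
{"name": "servo_tool", "arguments": {
  "moves": "0.5 0.5 15 0 0 0 50; 0 0 15 0 0 0 50; 0 0 9 0 0 0 50; 0 0 6 0 0 0 50; 0 0 0 0 0 0 50; 0 0 0 0 0 0 50"
}}

```text
time_s: 25.65
tool_pos: [0.4568, -0.25, 0.0512]
ee_rot: [-0.0, 0.731, 0.682, 0.0]
contact_force: [0.3, 0.4, 0.1]
gripper_width: 0.0504
grasp_force: 0.0
```

```bash
python3 pick.py b .458 -.249
```

```text
capsule [ 0.4574 -0.2498] [-1.  -1.8  1.   2. ] shift [0.2 0.6 1.3] turn [-0.   -0.07  0.  ] TCP [ 0.4568 -0.25    0.0513] F [-0.2  0.   0.2] 0.04987487608772254 25.7
```

Emit:
{"name": "servo_tool", "arguments": {
  "moves": "0 0 0.5 0 0 0 28; 0 0 0 0 0 0 28; 0 0 0 0 0 0 28; 0 0 0 0 0 0 28; 0 0 -25 0 0 0 28; 0 0 -45 0 0 0 28; 0 0 -45 0 0 0 28; 20 0 -30 0 0 0 28; 45 5 0 0 0 0 28; 50 8 0 0 0 0 28; 50 8 0 0 0 0 28; 50 8 0 0 0 0 28"
}}

```text
time_s: 27.2
tool_pos: [0.5008, -0.036, 0.1957]
ee_rot: [-0.001, 0.732, 0.682, 0.0]
contact_force: [-0.3, -0.7, -0.2]
gripper_width: 0.0316
grasp_force: 59.7
```

Emit:
{"name": "servo_tool", "arguments": {
  "moves": "50 8 0 0 0 0 28; 50 8 0 0 0 0 28; 50 8 0 0 0 0 28; 45 8 0 -2 0 0 28; 16 0 0 -8 0 0 28; 0 0 0 -10 0 0 28; 0 0 0 -10 0 0 28; 0 0 0 0 0 0 28; 0 0 0 0 0 0 28"
}}

```text
time_s: 28.32
tool_pos: [0.5483, 0.1706, 0.1981]
ee_rot: [0.177, 0.71, 0.661, 0.166]
contact_force: [0.2, -0.2, 0.7]
gripper_width: 0.0315
grasp_force: 59.9
```

```bash
python3 go.py b 60
```

```text
shift mm [  0.4 -32.4  62.6] turn deg [-1.86  0.96 -0.02] axis now foot/TCP dist 121.5 force tool [-0.1  0.5 -0.5] torque [ 0.46  0.02 -0.01] 0.0315 28.325
```

Emit:
{"name": "servo_tool", "arguments": {
  "moves": "0 -15 20 -1.9 1 0 28; 0 -12 22 0 0 0 28; 0 -4 18 0 0 0 28; 0 0 0 0 0 0 28; 0 0 0 0 0 0 28"
}}

```text
time_s: 28.95
tool_pos: [0.551, 0.1711, 0.1306]
ee_rot: [0.183, 0.705, 0.66, 0.183]
contact_force: [0.0, -0.1, -0.0]
gripper_width: 0.0314
grasp_force: 59.9
```

```bash
python3 go.py b 47; python3 - <<'E'
from held import *
st=arm.read_state();c,im=cap('wrist','w11.png')
print(*held(im,'b',c,st))
E
```

```text
shift mm [-0.2 -2.9 14.7] turn deg [ 0.05 -0.01 -0.  ] axis now foot/TCP dist 61.7 force tool [-0.1 -0.   0. ] torque [ 0.53 -0.   -0.05] 0.0314 28.95
pred [275.3 218.2] [353.1 309.1] meas 280.5 218.5 351.5 304.5 low mid 314.5 up mid 316.0 TCP+15 px [[314.1, 279.8], [314.2, 253.2]]
```

Emit:
{"name": "servo_tool", "arguments": {
  "moves": "-0.2 -2 5 0 0 0 28; 0 0 5 0 0 0 28; 0 0 0 0 0 0 28; 0 0 0 0 0 0 28"
}}

```text
time_s: 29.5
tool_pos: [0.5528, 0.171, 0.1192]
ee_rot: [0.183, 0.705, 0.66, 0.183]
contact_force: [-0.6, 0.8, -0.8]
gripper_width: 0.0317
grasp_force: 59.9
```

```bash
python3 go.py b 40
```

```text
shift mm [-0.1  1.2 10.9] turn deg [ 0.04 -0.02 -0.  ] axis now foot/TCP dist 50.9 force tool [ 0.7 -1.   0.3] torque [ 0.6  -0.04  0.01] 0.0317 29.5
```

Emit:
{"name": "servo_tool", "arguments": {
  "moves": "0 0.8 2.5 0 0 0 28; 0 0.6 2.5 0 0 0 28; 0 0 0 0 0 0 28; 0 0 0 0 0 0 28"
}}

```text
time_s: 30.0
tool_pos: [0.5566, 0.1709, 0.1155]
ee_rot: [0.183, 0.705, 0.66, 0.183]
contact_force: [0.3, -1.1, -0.4]
gripper_width: 0.0313
grasp_force: 59.9
```

```bash
python3 go.py b 40
```

```text
shift mm [-0.1 -0.2  5.8] turn deg [ 0.04 -0.02 -0.  ] axis now foot/TCP dist 45.8 force tool [-1.1  0.1  0.5] torque [ 0.55 -0.06 -0.03] 0.0313 30.0
```

Emit:
{"name": "servo_tool", "arguments": {
  "moves": "0 0 2.5 0 0 0 28; 0 0 2.5 0 0 0 28; 0 0 0 0 0 0 28"
}}

```text
time_s: 30.38
tool_pos: [0.559, 0.1707, 0.1108]
ee_rot: [0.183, 0.705, 0.66, 0.183]
contact_force: [0.2, 1.2, -0.8]
gripper_width: 0.0316
grasp_force: 59.9
```

```bash
python3 go.py b 40
```

```text
shift mm [-0.1  0.1  0.6] turn deg [ 0.02 -0.01 -0.  ] axis now foot/TCP dist 40.6 force tool [ 1.2 -0.3  0.8] torque [ 0.6  -0.03  0.  ] 0.0316 30.375
```

Emit:
{"name": "servo_tool", "arguments": {
  "moves": "0 0 3 0 0 0 28; 0 0 3 0 0 0 28; 0 0 3 0 0 0 28; 0 0 2 0 0 0 28; 0 0 0 0 0 0 28"
}}

```text
time_s: 31.0
tool_pos: [0.5647, 0.1706, 0.1017]
ee_rot: [0.183, 0.705, 0.66, 0.183]
contact_force: [-1.1, 0.3, 0.3]
gripper_width: 0.0313
grasp_force: 60.1
```

```bash
python3 go.py b 25
```

```text
shift mm [-0.1 -0.4  4.9] turn deg [ 0.05 -0.02 -0.  ] axis now foot/TCP dist 29.9 force tool [ 0.2 -0.8 -0.8] torque [ 0.62 -0.01  0.04] 0.0313 31.0
```

Emit:
{"name": "servo_tool", "arguments": {
  "moves": "0 0 3 0 0 0 28; 0 0 2 0 0 0 28; 0 0 2 0 0 0 28; 0 0 0 0 0 0 28"
}}

```text
time_s: 31.5
tool_pos: [0.5672, 0.1714, 0.0985]
ee_rot: [0.183, 0.704, 0.661, 0.183]
contact_force: [-52.4, -1.7, 45.9]
gripper_width: 0.0314
grasp_force: 71.8
```

```bash
python3 go.py b 25
```

```text
shift mm [-1.  -0.8  0.8] turn deg [-0.01 -0.04  0.  ] axis now foot/TCP dist 25.8 force tool [ -4.1 -22.2 -65.9] torque [ 5.44 -0.99 -0.04] 0.0314 31.5
```

Emit:
{"name": "servo_tool", "arguments": {
  "moves": "0 -0.5 -2 0 0 0 28; 0 0 0 0 0 0 28; 0 0 0 0 0 0 52; 0 0 0 0 0 0 52; 0 0 -20 0 0 0 52; 0 0 -40 0 0 0 52; 0 0 -30 0 0 0 52; 0 0 0 0 0 0 52; 0 0 0 0 0 0 52"
}}

```text
time_s: 32.62
tool_pos: [0.5216, 0.1719, 0.174]
ee_rot: [0.183, 0.705, 0.66, 0.183]
contact_force: [-0.4, 0.2, -0.7]
gripper_width: 0.0517
grasp_force: 0.0
```

```bash
python3 go.py b 115; cat > chk.py <<'E'
from fit import *
from mag import place,n,y,e,s as S
def sil(c,dy,lift):
    P=np.vstack([place(np.outer(np.cos(t)*r,e)+np.outer(np.sin(t)*r,y)+(.036+h+lift)*n+dy*y,S.x) for r,h in((.021,0),(.021,.004),(.017,.025))])
    p=proj(c,P); return np.r_[p.min(0),p.max(0)]
def chk(name,f):
    c,im=cap(name,f); hs=cv2.cvtColor(im,cv2.COLOR_RGB2HSV)
    for k,dy in(('b',.07),('y',0),('m',-.07)):
        p=sil(c,dy,0); q=(p[:2]+p[2:])/2
        m=cv2.inRange(hs,(H[k][0],130,40),(H[k][1],255,255)); N,l,st,ce=cv2.connectedComponentsWithStats(m)
        j=[i for i in range(1,N) if st[i,4]>60]
        j=min(j,key=lambda i:np.hypot(*(ce[i]-q))); x,yy,w,h,_=st[j]
        print(name,k,'meas-pred',(np.array([x-.5,yy-.5,x+w-.5,yy+h-.5])-p).round(1),'per 5mm lift',(sil(c,dy,.005)-p).round(1))
E
python3 -c "
from chk import *
for n in('wrist','scene','side'): chk(n,'c_'+n+'.png')"
```

```text
shift mm [ 0.1  0.8 -1. ] turn deg [ 0.   -0.01 -0.  ] axis now foot/TCP dist 113.9 force tool [ 0.2 -0.8  0.4] torque [0.46 0.   0.  ] 0.0517 32.625
wrist b meas-pred [-2.5  3.  -3.  -0.2] per 5mm lift [-0.5  1.6  0.5  2.9]
wrist y meas-pred [-2.2  2.2 -3.2  0.8] per 5mm lift [-0.3  2.9  0.5  4. ]
wrist m meas-pred [-3.1  1.7 -3.3 -6.3] per 5mm lift [-0.3  3.7  0.4  4.7]
scene b meas-pred [-7.9  0.6 -2.3 -0.5] per 5mm lift [-0.6 -1.4 -0.5 -1.4]
scene y meas-pred [-8.1  0.3 -3.  -0.3] per 5mm lift [-0.6 -1.4 -0.6 -1.4]
scene m meas-pred [-8.4  1.  -2.9 -1.3] per 5mm lift [-0.7 -1.4 -0.6 -1.4]
side b meas-pred [2.  1.3 0.3 0.2] per 5mm lift [ 0.6 -0.9  0.6 -0.9]
side y meas-pred [1.9 0.8 0.7 0.4] per 5mm lift [ 0.6 -0.9  0.6 -0.9]
side m meas-pred [38.7 25.3 43.  29.4] per 5mm lift [ 0.6 -0.9  0.6 -0.9]
```

```bash
python3 -c "
from workcell import arm
print(arm.close_job())"
```

```text
the job is handed in; nothing more can be done
None
```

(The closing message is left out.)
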